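# Brake check on the serving trolley

### The job

Check the two hand brakes of the serving trolley parked at the table: with the outside of the fingers, press the left brake lever (the one on the robot's left) in towards the push bar until it comes up against its stop, short of the bar, hold it there for about a second and let it spring right out; then do the same with the right lever. Press gently and only on the levers' front faces, one lever at a time: grip nothing, keep off the push bar, and leave the mug, bottle and jar where they stand. Finish clear of everything with both levers out.

Things in the scene. Friction and masses are not known exactly. Their poses are not given: they have to be found in the camera images.
- push_bar: fixed steel push bar, 27 mm thick (31 at the rubber grips, 40 at the lever clamps), 470 mm long, its centre line 200 mm above the table top; its ends bend down and away from the robot into uprights. Origin: 200 mm below the bar's middle. y runs along the bar towards the left lever; x points level from the robot's side to the trolley, the way the levers go in. In front of the levers all is free
- left_lever (a joint): left brake lever (on the +y side): 0 = sprung right out, grows as it is pressed in, 0.30 rad = against its built-in stop. Turns about an upright pin; the press point travels 36 mm from rest to stop against a spring, 2.5 N at rest and 7 N at the stop. Let go, it springs out by itself
- left_press (a point): press point on the front face (towards the robot) of the left lever, at mid-height, 120 mm from the pin; moves with the lever. At rest the lever leans 0.28 rad out from the bar; at its stop it lies nearly parallel to the bar, with a gap of about 25 mm left between them
- left_blade: the left lever's front blade: flat aluminium, 160 mm long, 24 mm high, the lever 11 mm thick in all, with a 26 mm ball at its free, outer end. Origin on its pin, 46 mm in front of the bar's centre line and 45 mm left of the bar's middle, at mid-height (200 mm above the table top)
- left_lever_back: the back of the left lever, a strip along the side that faces the bar (origin at the lever's pin): not to be touched, as nothing is to be gripped
- right_lever (a joint): right brake lever (on the -y side): 0 = sprung right out, grows as it is pressed in, 0.30 rad = against its built-in stop. Turns about an upright pin; the press point travels 36 mm from rest to stop against a spring, 2.5 N at rest and 7 N at the stop. Let go, it springs out by itself
- right_press (a point): press point on the front face (towards the robot) of the right lever, at mid-height, 120 mm from the pin; moves with the lever. At rest the lever leans 0.28 rad out from the bar; at its stop it lies nearly parallel to the bar, with a gap of about 25 mm left between them
- right_blade: the right lever's front blade: flat aluminium, 160 mm long, 24 mm high, the lever 11 mm thick in all, with a 26 mm ball at its free, outer end. Origin on its pin, 46 mm in front of the bar's centre line and 45 mm right of the bar's middle, at mid-height (200 mm above the table top)
- right_lever_back: the back of the right lever, a strip along the side that faces the bar (origin at the lever's pin): not to be touched, as nothing is to be gripped
- mug_mid (a point): white mug, 80 mm across, 90 mm high, standing on the trolley's deck (20 mm above table-top height) behind the left half of the bar; the point lies at its centre. Leave alone
- bottle_mid (a point): white sauce bottle, 60 mm across, 160 mm high, on the trolley's deck behind the right half of the bar; the point lies at its centre. Leave alone
- jar_mid (a point): glass jar with steel cap, 80 mm across, 100 mm high, on the table between robot and trolley; the point lies at its centre. Leave alone

How it is judged (in metres and radians):
On the way, in this order (a step that is already met when the one before it is completed fails the run):
1. left lever pressed by the fingers against its stop and held for half a second (value of joint left_lever above 0.275 rad and contact force between the fingers and left_blade above 2 N), for 0.5 s.
2. left lever let out again (value of joint left_lever below 0.03 rad), for 0.1 s.
3. right lever pressed by the fingers against its stop and held for half a second, the left one out (value of joint right_lever above 0.275 rad and contact force between the fingers and right_blade above 2 N and value of joint left_lever below 0.03 rad), for 0.5 s.
At the end, for the whole second after the job is handed in: both levers sprung out (within 0.03 rad of rest) and still, mug, bottle and jar within 20 mm of where they stood. On the way each lever, left first, reached at least 0.275 of its 0.30 rad under the fingers for 0.5 s (value of joint each of left_lever, right_lever below 0.03 rad and velocity of joint each of left_lever, right_lever below 0.05 rad/s and distance of each of mug_mid, bottle_mid, jar_mid from where it was at the start of the episode below 0.02 m); the robot touches nothing.
It fails at once if the robot touches the push bar itself (contact force between any of the fingers, the arm and push_bar above 2 N).
It fails at once if a lever is gripped or pulled: the back of a lever is touched (contact force between the fingers and left_lever_back above 0.5 N or contact force between the fingers and right_lever_back above 0.5 N).
It fails at once if a lever is forced: more than 40 N on it (contact force between the fingers and left_blade above 40 N or contact force between the fingers and right_blade above 40 N).
It fails at once if both levers are in at once (value of joint each of left_lever, right_lever above 0.1 rad).
It fails at once if mug, bottle or jar moved or lifted (distance of any of mug_mid, bottle_mid, jar_mid from where it was at the start of the episode above 0.02 m).
It also fails if it takes over 58 s, if anything falls off the work surface, if the arm or the gripper's body presses on something with over 40 N, if the wrist force passes 120 N, or if a joint passes its speed limit or range.

### The arm

A 6-joint arm with a two-finger parallel gripper is mounted at the origin on the work surface. World frame = base frame: x ahead of the robot, y to its left, z up, the work surface at z = 0. Lengths are in mm, angles in rad, forces in N, time in s.
With the tool pointing down it reaches from about 300 to 875 mm from the base axis. Payload 4.2 kg.
Tool frame: the origin (TCP) lies midway between the tips of the shut fingers; the grasp point (between the pads) lies 19 mm behind it; z points along the fingers, y is the line along which they close (so a half turn about z gives the same grasp; the last joint's range is limited). The gripper opens to 85 mm and grips with 20 to 120 N. Pads are 22 mm wide; open, the fingers measure 114 mm over their backs; the gripper's body (76 mm by 85 mm) begins 54 mm behind the grasp point. The pads swing forward as they close: fully open they stand 13 mm farther back than shut.
Start: joints at [-0.02, 0.32, 1.565, -0, 1.257, -0.02], TCP at [575.014, 0, 231.338] pointing down, gripper open.
Joint ranges: [-3.11, 3.11], [-0.84, 2.01], [0.21, 2.61], [-1.34, 4.49], [0.05, 2.63], [-2.56, 2.56]. Speed limits (rad/s): [2.57, 2.57, 3.14, 3.14, 3.14, 3.14].

### API

Orientations are given as a 3x3 rotation matrix whose columns are the frame's x, y, z axes.
In Python, from workcell import observe, get_image, camera_model, hand_in gives the robot as it stands.
- The arm moves only by the tool step_arm, never from a script. Its argument "rows" is a list of rows, each a list of 7 numbers: the shift along the world's x, y, z in cm, then the turn, a rotation vector about the world's x, y, z in degrees, then the opening, from -1 (shut) to 1 (fully open). A call has 1 to 12 rows; each row is the pose to reach, as a shift and turn from the pose commanded when the call began; what a row does not reach only later rows make up. A row lasts 1/12 s, in which the tool goes at most 41.7 mm and 7.16 degrees, less where a joint would pass 70% of its speed; a pose out of reach is approached as far as the arm can. A call with a gripper value outside its range is refused whole. The fingers move at their own pace and stop on an object; "newtons" is the grip in N (left out, the last holds). Time passes only in rows, so rows that repeat a pose let the fingers close. It gives the time, the measured TCP pose, the force, the opening and the grip force at its end, in the units of the state.
- observe(): the state, without advancing time (a new reading comes with each control period).
- get_image(name): name is "scene" or "side" or "wrist"; returns the picture (480x640x3 uint8, red, green, blue); there is no depth.
- camera_model(name): a dict with "mtx" (3x3 intrinsics, pixels), "dist" ([k1, k2, p1, p2, k3] as OpenCV has them; the pictures are not rectified), "world_from_camera" (4x4, takes a point from camera to world coordinates). Camera axes: x right, y down, z forward; pixel columns grow to the right and rows downward; lengths in mm; the calibration is good to about 2 mm. A picture is of the moment at which its call begins: read the wrist's pose just before it. camera_model takes no time and is no camera call; for the wrist camera it gives the pose at the moment of the call.
- hand_in(): hands the job in; it is judged then, once.
The state is a dict: "time_s": time; "joint_positions": joint angles; "dq": joint speeds; "effort": joint torques, N m; "eef_pos": TCP position; "orientation": TCP orientation; "wrist_force": force on the tool from outside, world axes, zero at the start; "torque": the same for the moment, N m; "grip_width": opening from 0.0 (shut) to 1.0 (fully open); "gripper_force": force on a finger pad.
Only numpy, scipy, OpenCV 4.12 (cv2) and the standard library are available. Lean on these libraries where they do the work, as an engineer would, in place of code of your own. Each camera call takes 0.05 s, during which the arm holds its last target. There are 200 camera calls.

## Working session

There is one attempt and no reset: what is moved stays moved. The work goes in short steps, Python scripts to look and compute and a tool call to move; the robot and the scene stay as the last step left them, time stands still between calls to the robot, and variables do not carry over. Pictures are saved under pics/ and viewed, at most 10 in all, crops included, and the job is handed in when it is done.

Besides the shell and the picture viewer there is one more tool, called after "Call:" by a JSON object that holds its "fn" and its "kwargs". step_arm: Moves the arm, as the interface text tells. Its arguments: {"type":"object","properties":{"rows":{"type":"array"},"newtons":{"type":"number"}},"required":["rows"]}

```bash
mkdir -p pics
python3 - <<'E'
from workcell import *
import cv2,numpy as np
for n in ("scene","side"):
    im=get_image(n); cv2.imwrite(f"pics/{n}0.png",im[:,:,::-1])
    m=camera_model(n); print(n,np.round(m["mtx"],1).tolist(),np.round(m["world_from_camera"],3).tolist())
o=observe(); print(o["time_s"],o["eef_pos"],o["orientation"],o["grip_width"])
E
```

```text
scene [[498.5, 0.0, 319.3], [0.0, 498.5, 232.2], [0.0, 0.0, 1.0]] [[-0.485, 0.441, -0.755, 1220.986], [0.874, 0.265, -0.406, 386.096], [0.021, -0.857, -0.514, 608.148], [0.0, 0.0, 0.0, 1.0]]
side [[496.8, 0.0, 321.6], [0.0, 496.8, 237.2], [0.0, 0.0, 1.0]] [[-0.957, -0.153, 0.246, 347.075], [-0.289, 0.561, -0.776, 690.988], [-0.019, -0.813, -0.581, 617.916], [0.0, 0.0, 0.0, 1.0]]
0.1 [5.74573154e+02 6.14584768e-03 2.30559595e+02] [[-1.91417977e-05  9.99998723e-01 -1.59818155e-03]
 [ 1.00000000e+00  1.91605262e-05  1.17032802e-05]
 [ 1.17338873e-05 -1.59818132e-03 -9.99998723e-01]] 1.0012281210759024
```

View pics/scene0.png

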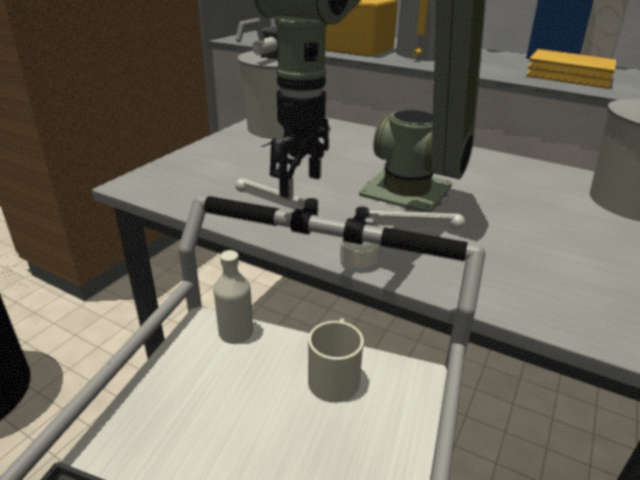

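View pics/side0.png

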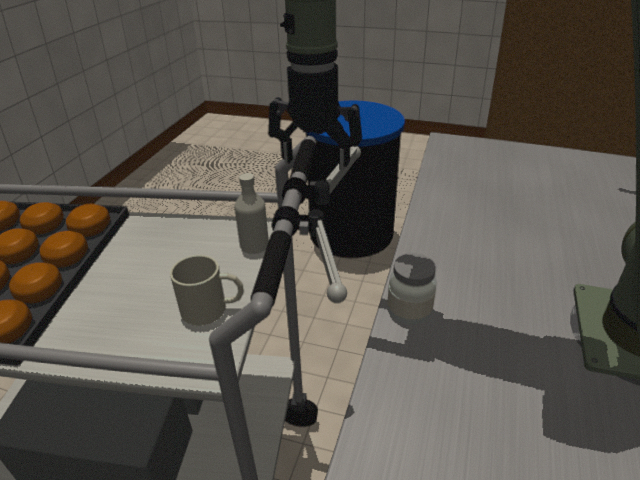

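The scene view shows the left ball at about (457,219), the right ball at (241,185), and the grip ends at (207,206) and (467,246). The side view shows the left ball at (337,293), the right lever tip near (356,154), and the jar at (412,290). Next I'll cast rays onto z=200.

```bash
cat > h.py <<'E'
from workcell import *
import cv2,numpy as np
def onz(n,px,z,m=None):
    m=m or camera_model(n); T=np.array(m["world_from_camera"])
    u=cv2.undistortPoints(np.array(px,float).reshape(-1,1,2),np.array(m["mtx"]),np.array(m["dist"],float)).reshape(-1,2)
    d=np.c_[u,np.ones(len(u))]@T[:3,:3].T; c=T[:3,3]
    return c+d*((z-c[2])/d[:,2])[:,None]
E
python3 - <<'E'
from h import *
print(onz("scene",[(457,219),(241,185),(207,206),(467,246),(274,215),(383,237),(300,221),(355,230)],200).round(0))
print(onz("side",[(337,293),(356,154),(306,148),(265,290),(294,190),(286,220)],200).round(0))
print("jar",onz("side",[(414,266)],100).round(0))
a=cv2.imread("pics/scene0.png")[150:290,180:500]; b=cv2.imread("pics/side0.png")[120:340,230:450]
cv2.imwrite("pics/c.png",np.hstack([cv2.resize(a,None,fx=1.5,fy=1.5)[:210],np.zeros((210,10,3),np.uint8),cv2.resize(b,(300,300))[:210]]))
E
```

```text
[[ 463.  243.  200.]
 [ 546. -146.  200.]
 [ 645. -146.  200.]
 [ 540.  280.  200.]
 [ 612.  -29.  200.]
 [ 583.  157.  200.]
 [ 606.   19.  200.]
 [ 586.  110.  200.]]
[[ 470.  243.  200.]
 [ 539. -143.  200.]
 [ 639. -144.  200.]
 [ 560.  263.  200.]
 [ 608.   16.  200.]
 [ 589.  105.  200.]]
jar [[395.  38. 100.]]
```

The two views agree. The bar's middle is at about (595,65), with the bar yawed about 11.2°. The left press point at rest is at about (481,205) and the right one at about (543,-108). I'll raise the arm, shut the fingers and go in front of the left lever.

Call:
{"fn": "step_arm", "kwargs": {"rows": [[0, 0, 4, 0, 0, 0, 1], [0, 0, 8, 0, 0, 0, 0], [-4, 0, 10, 0, 0, 0, -1], [-7, 4, 10, 0, 0, 5, -1], [-10, 8, 10, 0, 0, 11.2, -1], [-12.5, 11, 10, 0, 0, 11.2, -1], [-14.5, 14, 10, 0, 0, 11.2, -1], [-14.5, 17, 10, 0, 0, 11.2, -1], [-14.5, 19.5, 10, 0, 0, 11.2, -1], [-14.5, 19.5, 7, 0, 0, 11.2, -1], [-14.5, 19.5, 7, 0, 0, 11.2, -1], [-14.5, 19.5, 7, 0, 0, 11.2, -1]]}}

```text
time_s: 1.1
eef_pos: [428.9, 194.6, 300.1]
orientation: [[-0.195, 0.981, -0.004], [0.981, 0.195, -0.002], [-0.001, -0.004, -1.0]]
wrist_force: [0.1, -0.5, 0.8]
grip_width: -0.005
gripper_force: 0.0
```

Call:
{"fn": "step_arm", "kwargs": {"rows": [[0, 0, -4, 0, 0, 0, -1], [0, 0, -8, 0, 0, 0, -1], [0, 0, -11.5, 0, 0, 0, -1], [0, 0, -11.5, 0, 0, 0, -1], [0, 0, -11.5, 0, 0, 0, -1]]}}

```text
time_s: 1.52
eef_pos: [430.2, 194.2, 186.6]
orientation: [[-0.193, 0.981, -0.002], [0.981, 0.193, -0.001], [-0.001, -0.002, -1.0]]
wrist_force: [0.8, 0.3, 1.5]
grip_width: -0.002
gripper_force: 0.0
```

Run:
```python
from h import *
o=observe(); print(o["time_s"],o["eef_pos"].round(1),o["wrist_force"],o["grip_width"])
m=camera_model("wrist")
a=[cv2.resize(get_image(n)[:,:,::-1],(400,300)) for n in ("wrist","side")]
cv2.imwrite("pics/p1.png",np.hstack(a))
```

```text
1.5167 [430.2 194.2 186.6] [0.83026103 0.32024812 1.45424646] -0.0020429231364486743
```

View pics/p1.png

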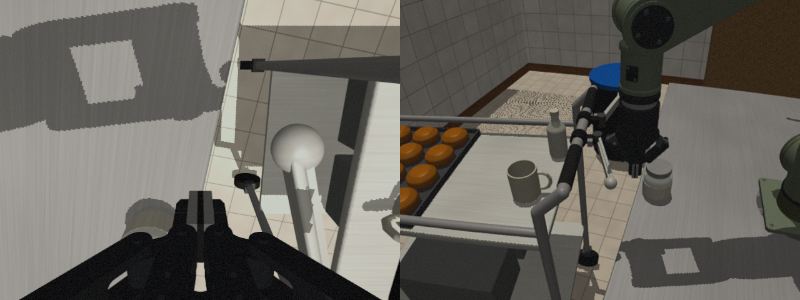

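The fingers are shut and in front of the left lever; the ball is at about (297,150) in the left half and the fingertips are at about (203,200). The knuckles flare along the closing line. I'll turn the tool 90° so they lie along the bar and the side of the fingers presses.

Call:
{"fn": "step_arm", "kwargs": {"rows": [[0, 0, 0, 0, 0, 7, -1], [0, 0, 0, 0, 0, 14, -1], [0, 0, 0, 0, 0, 21, -1], [0, 0, 0, 0, 0, 28, -1], [0, 0, 0, 0, 0, 35, -1], [0, 0, 0, 0, 0, 42, -1], [0, 0, 0, 0, 0, 49, -1], [0, 0, 0, 0, 0, 56, -1], [0, 0, 0, 0, 0, 63, -1], [0, 0, 0, 0, 0, 70, -1], [0, 0, 0, 0, 0, 77, -1], [0, 0, 0, 0, 0, 84, -1]]}}

```text
time_s: 2.62
eef_pos: [432.0, 195.6, 189.6]
orientation: [[-0.995, -0.096, 0.006], [-0.096, 0.995, 0.003], [-0.006, 0.002, -1.0]]
wrist_force: [0.5, 1.2, 0.2]
grip_width: -0.005
gripper_force: 0.0
```

Call:
{"fn": "step_arm", "kwargs": {"rows": [[0, 0, 0, 0, 0, 6, -1], [0.5, 0.1, 0, 0, 0, 6, -1], [1, 0.2, 0, 0, 0, 6, -1], [1.5, 0.3, 0, 0, 0, 6, -1], [2, 0.4, 0, 0, 0, 6, -1], [2.5, 0.5, 0, 0, 0, 6, -1], [2.5, 0.5, 0, 0, 0, 6, -1], [2.5, 0.5, 0, 0, 0, 6, -1]]}}

```text
time_s: 3.28
eef_pos: [455.3, 200.0, 186.2]
orientation: [[-0.981, -0.194, -0.001], [-0.194, 0.981, -0.0], [0.001, -0.0, -1.0]]
wrist_force: [-0.0, 0.2, -0.1]
grip_width: 0.001
gripper_force: 0.0
```

Run:
```python
from h import *
o=observe(); print(o["time_s"],o["eef_pos"].round(1),o["wrist_force"],o["joint_positions"])
a=[cv2.resize(get_image("wrist")[:,:,::-1],(400,300)),get_image("side")[80:380,200:600,::-1]]
cv2.imwrite("pics/p2.png",np.hstack(a))
```

```text
3.2833 [455.3 200.  186.2] [-0.04877594  0.21698948 -0.13969386] [ 3.90746942e-01  2.33751302e-01  1.80768638e+00  1.06177695e-04
  1.10067053e+00 -1.37493120e+00]
```

View pics/p2.png

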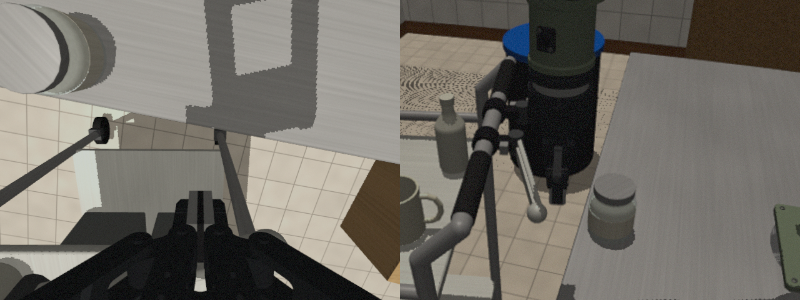

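The fingers (right half, about (557,190)) stand in front of the left lever with a clear gap. I'll press inward in steps.

Call:
{"fn": "step_arm", "kwargs": {"rows": [[0.4, 0.1, 0, 0, 0, 0, -1], [0.8, 0.15, 0, 0, 0, 0, -1], [1.2, 0.25, 0, 0, 0, 0, -1], [1.6, 0.3, 0, 0, 0, 0, -1], [2, 0.4, 0, 0, 0, 0, -1], [2.4, 0.5, 0, 0, 0, 0, -1], [2.4, 0.5, 0, 0, 0, 0, -1]]}}

```text
time_s: 3.97
eef_pos: [478.9, 205.3, 186.0]
orientation: [[-0.981, -0.194, -0.002], [-0.194, 0.981, 0.0], [0.002, 0.001, -1.0]]
wrist_force: [-4.7, 0.5, 0.6]
grip_width: 0.001
gripper_force: 1.8
```

Call:
{"fn": "step_arm", "kwargs": {"rows": [[0.3, 0.1, 0, 0, 0, 0, -1], [0.6, 0.1, 0, 0, 0, 0, -1], [0.9, 0.2, 0, 0, 0, 0, -1], [1.2, 0.25, 0, 0, 0, 0, -1], [1.2, 0.25, 0, 0, 0, 0, -1]]}}

```text
time_s: 4.38
eef_pos: [490.1, 207.9, 186.0]
orientation: [[-0.981, -0.194, -0.003], [-0.194, 0.981, 0.001], [0.003, 0.001, -1.0]]
wrist_force: [-5.4, 1.7, 1.6]
grip_width: 0.003
gripper_force: 2.5
```

Call:
{"fn": "step_arm", "kwargs": {"rows": [[0.3, 0.05, 0, 0, 0, 0, -1], [0.6, 0.1, 0, 0, 0, 0, -1], [0.9, 0.2, 0, 0, 0, 0, -1], [0.9, 0.2, 0, 0, 0, 0, -1]]}}

```text
time_s: 4.72
eef_pos: [498.7, 210.1, 186.0]
orientation: [[-0.981, -0.194, -0.004], [-0.194, 0.981, 0.001], [0.004, 0.001, -1.0]]
wrist_force: [-7.0, 3.1, 1.1]
grip_width: -0.001
gripper_force: 3.1
```

Call:
{"fn": "step_arm", "kwargs": {"rows": [[0.2, 0.05, 0, 0, 0, 0, -1], [0.4, 0.1, 0, 0, 0, 0, -1], [0.4, 0.1, 0, 0, 0, 0, -1]]}}

```text
time_s: 4.97
eef_pos: [502.3, 211.1, 186.0]
orientation: [[-0.981, -0.194, -0.004], [-0.194, 0.981, 0.001], [0.004, 0.002, -1.0]]
wrist_force: [-8.0, 1.3, 3.0]
grip_width: -0.002
gripper_force: 3.4
```

Call:
{"fn": "step_arm", "kwargs": {"rows": [[0.1, 0.02, 0, 0, 0, 0, -1], [0.2, 0.04, 0, 0, 0, 0, -1], [0.2, 0.04, 0, 0, 0, 0, -1]]}}

```text
time_s: 5.22
eef_pos: [503.9, 211.4, 186.0]
orientation: [[-0.981, -0.194, -0.005], [-0.194, 0.981, 0.001], [0.005, 0.002, -1.0]]
wrist_force: [-7.1, 2.7, 2.5]
grip_width: 0.0
gripper_force: 3.7
```

Run:
```python
from h import *
o=observe(); print(o["time_s"],o["eef_pos"].round(1),o["wrist_force"])
a=[get_image("scene")[100:300,340:540,::-1],get_image("side")[150:350,200:400,::-1]]
cv2.imwrite("pics/p3.png",cv2.resize(np.hstack(a),(800,400)))
```

```text
5.2167 [503.9 211.4 186. ] [-7.11248565  2.68434795  2.51900166]
```

View pics/p3.png

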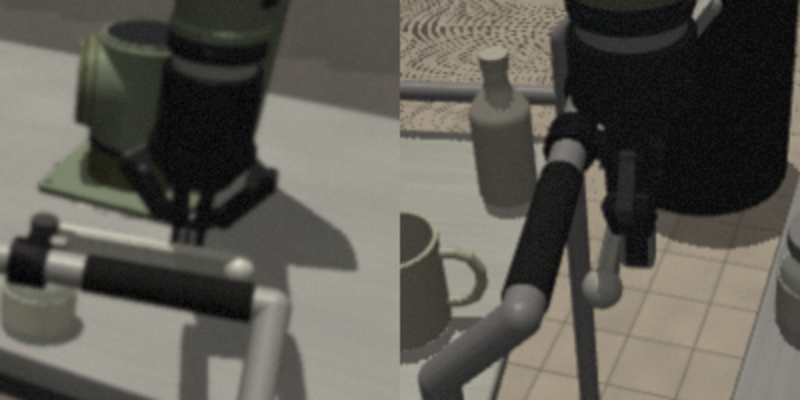

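The lever is nearly parallel to the bar, with the ball at about (240,268) in the left half and a gap still showing. The force hasn't jumped, so it's not on the stop yet. I'll continue in 2 mm steps.

Call:
{"fn": "step_arm", "kwargs": {"rows": [[0.1, 0.02, 0, 0, 0, 0, -1], [0.2, 0.04, 0, 0, 0, 0, -1], [0.2, 0.04, 0, 0, 0, 0, -1]]}}

```text
time_s: 5.57
eef_pos: [505.7, 211.9, 186.0]
orientation: [[-0.981, -0.194, -0.005], [-0.194, 0.981, 0.001], [0.005, 0.002, -1.0]]
wrist_force: [-8.2, 2.5, 2.4]
grip_width: 0.001
gripper_force: 3.9
```

Call:
{"fn": "step_arm", "kwargs": {"rows": [[0.1, 0.02, 0, 0, 0, 0, -1], [0.2, 0.04, 0, 0, 0, 0, -1], [0.2, 0.04, 0, 0, 0, 0, -1]]}}

```text
time_s: 5.82
eef_pos: [506.2, 211.9, 186.0]
orientation: [[-0.981, -0.194, -0.009], [-0.194, 0.981, 0.0], [0.009, 0.002, -1.0]]
wrist_force: [-12.7, 1.5, 5.0]
grip_width: -0.002
gripper_force: 5.8
```

The force jumped and the motion stopped at x≈506, so that's the stop. I'll hold for a second, then let go slowly.

Call:
{"fn": "step_arm", "kwargs": {"rows": [[0, 0, 0, 0, 0, 0, -1], [0, 0, 0, 0, 0, 0, -1], [0, 0, 0, 0, 0, 0, -1], [0, 0, 0, 0, 0, 0, -1], [0, 0, 0, 0, 0, 0, -1], [0, 0, 0, 0, 0, 0, -1], [0, 0, 0, 0, 0, 0, -1], [0, 0, 0, 0, 0, 0, -1], [0, 0, 0, 0, 0, 0, -1], [0, 0, 0, 0, 0, 0, -1], [0, 0, 0, 0, 0, 0, -1], [0, 0, 0, 0, 0, 0, -1]]}}

```text
time_s: 6.82
eef_pos: [506.2, 212.0, 186.0]
orientation: [[-0.981, -0.194, -0.009], [-0.194, 0.981, 0.0], [0.008, 0.002, -1.0]]
wrist_force: [-11.7, 1.9, 4.9]
grip_width: 0.001
gripper_force: 5.6
```

Call:
{"fn": "step_arm", "kwargs": {"rows": [[-0.6, -0.1, 0, 0, 0, 0, -1], [-1.2, -0.2, 0, 0, 0, 0, -1], [-1.8, -0.35, 0, 0, 0, 0, -1], [-2.4, -0.5, 0, 0, 0, 0, -1], [-3, -0.6, 0, 0, 0, 0, -1], [-3.6, -0.7, 0, 0, 0, 0, -1], [-4.5, -0.9, 0, 0, 0, 0, -1], [-6, -1.2, 0, 0, 0, 0, -1], [-7.5, -1.5, 0, 0, 0, 0, -1], [-9, -1.8, 0, 0, 0, 0, -1], [-9, -1.8, 0, 0, 0, 0, -1]]}}

```text
time_s: 7.73
eef_pos: [418.1, 193.8, 186.7]
orientation: [[-0.981, -0.195, 0.0], [-0.195, 0.981, 0.001], [-0.001, 0.001, -1.0]]
wrist_force: [-0.1, 0.2, 0.6]
grip_width: 0.001
gripper_force: 0.0
```

Run:
```python
from h import *
o=observe(); print(o["time_s"],o["eef_pos"].round(1),o["wrist_force"])
a=[get_image("scene")[100:300,340:540,::-1],get_image("side")[150:350,200:400,::-1]]
cv2.imwrite("pics/p4.png",cv2.resize(np.hstack(a),(800,400)))
```

```text
7.7333 [418.1 193.8 186.7] [-0.05976538  0.15903594  0.64208966]
```

View pics/p4.png

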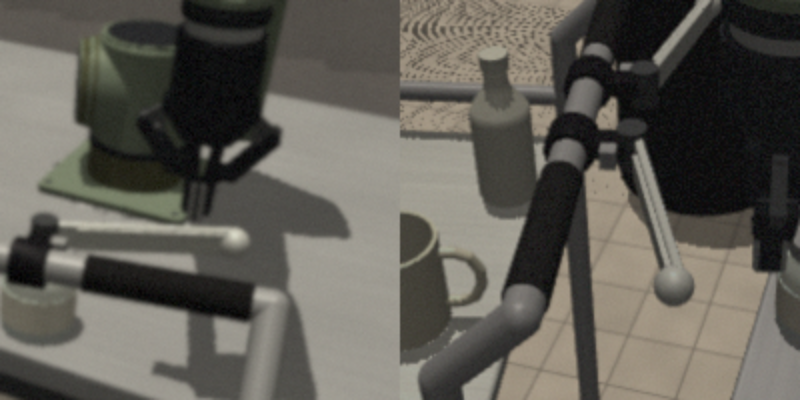

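The left lever is fully out again (ball at about (673,285) in the right half, as before), and the fingers are clear. I'll move parallel to the bar to the front of the right lever.

Call:
{"fn": "step_arm", "kwargs": {"rows": [[0, 0, 2, 0, 0, 0, -1], [0.6, -3, 4, 0, 0, 0, -1], [1.2, -6, 4, 0, 0, 0, -1], [1.9, -9.5, 4, 0, 0, 0, -1], [2.6, -13, 4, 0, 0, 0, -1], [3.3, -16.5, 4, 0, 0, 0, -1], [4, -20, 4, 0, 0, 0, -1], [4.7, -23.5, 4, 0, 0, 0, -1], [5.4, -27, 4, 0, 0, 0, -1], [6.2, -31.4, 3, 0, 0, 0, -1], [6.2, -31.4, 0, 0, 0, 0, -1], [6.2, -31.4, 0, 0, 0, 0, -1]]}}

```text
time_s: 8.83
eef_pos: [481.0, -122.3, 182.3]
orientation: [[-0.982, -0.19, -0.006], [-0.19, 0.982, 0.002], [0.006, 0.003, -1.0]]
wrist_force: [-1.2, 0.5, -1.5]
grip_width: 0.002
gripper_force: 0.0
```

Call:
{"fn": "step_arm", "kwargs": {"rows": [[0, 0, 0, 0, 0, 0, -1], [1, 0.2, 0, 0, 0, 0, -1], [2, 0.4, 0, 0, 0, 0, -1], [3, 0.6, 0, 0, 0, 0, -1], [3, 0.6, 0, 0, 0, 0, -1]]}}

```text
time_s: 9.25
eef_pos: [515.3, -113.2, 187.5]
orientation: [[-0.98, -0.197, 0.004], [-0.197, 0.98, -0.0], [-0.004, -0.001, -1.0]]
wrist_force: [-0.4, 0.3, 0.1]
grip_width: -0.0
gripper_force: 0.0
```

Run:
```python
from h import *
o=observe(); print(o["time_s"],o["eef_pos"].round(1),o["wrist_force"])
a=[get_image("scene")[50:250,160:360,::-1],get_image("side")[80:280,220:420,::-1]]
cv2.imwrite("pics/p5.png",cv2.resize(np.hstack(a),(800,400)))
```

```text
9.25 [ 515.3 -113.2  187.5] [-0.39139531  0.33096547  0.0708113 ]
```

View pics/p5.png

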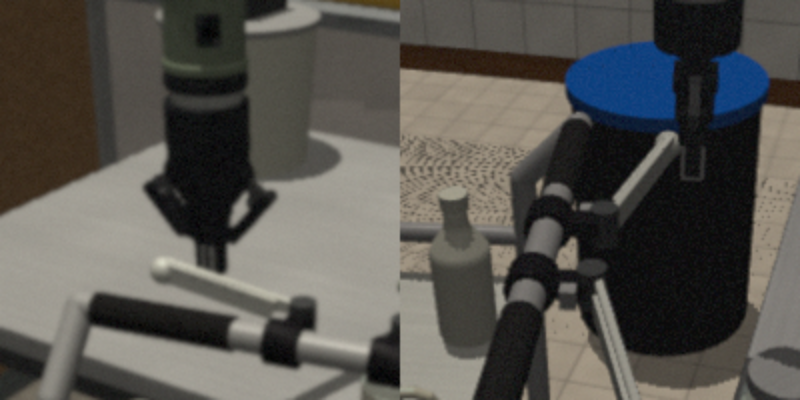

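The fingers (left half, about (210,260)) stand in front of the right lever, between its ball (160,268) and its pin (300,305). The expected stop is at x≈568, and I'll press the same way.

Call:
{"fn": "step_arm", "kwargs": {"rows": [[0.4, 0.1, 0, 0, 0, 0, -1], [0.8, 0.15, 0, 0, 0, 0, -1], [1.2, 0.25, 0, 0, 0, 0, -1], [1.6, 0.3, 0, 0, 0, 0, -1], [2, 0.4, 0, 0, 0, 0, -1], [2.4, 0.5, 0, 0, 0, 0, -1], [2.4, 0.5, 0, 0, 0, 0, -1]]}}

```text
time_s: 9.93
eef_pos: [535.9, -109.6, 186.1]
orientation: [[-0.981, -0.194, -0.002], [-0.194, 0.981, -0.0], [0.002, -0.0, -1.0]]
wrist_force: [-3.0, -1.4, 0.9]
grip_width: -0.004
gripper_force: 1.6
```

Call:
{"fn": "step_arm", "kwargs": {"rows": [[0.4, 0.1, 0, 0, 0, 0, -1], [0.8, 0.15, 0, 0, 0, 0, -1], [1.2, 0.25, 0, 0, 0, 0, -1], [1.6, 0.3, 0, 0, 0, 0, -1], [1.9, 0.4, 0, 0, 0, 0, -1], [1.9, 0.4, 0, 0, 0, 0, -1]]}}

```text
time_s: 10.43
eef_pos: [554.7, -106.1, 186.1]
orientation: [[-0.981, -0.194, -0.002], [-0.194, 0.981, -0.002], [0.002, -0.001, -1.0]]
wrist_force: [-5.4, -4.8, 2.1]
grip_width: -0.002
gripper_force: 2.8
```

Call:
{"fn": "step_arm", "kwargs": {"rows": [[0.2, 0.05, 0, 0, 0, 0, -1], [0.4, 0.1, 0, 0, 0, 0, -1], [0.4, 0.1, 0, 0, 0, 0, -1]]}}

```text
time_s: 10.68
eef_pos: [558.3, -105.4, 186.1]
orientation: [[-0.981, -0.194, -0.002], [-0.194, 0.981, -0.002], [0.003, -0.002, -1.0]]
wrist_force: [-4.5, -5.3, 1.1]
grip_width: 0.002
gripper_force: 3.1
```

Call:
{"fn": "step_arm", "kwargs": {"rows": [[0.2, 0.05, 0, 0, 0, 0, -1], [0.4, 0.1, 0, 0, 0, 0, -1], [0.6, 0.1, 0, 0, 0, 0, -1], [0.6, 0.1, 0, 0, 0, 0, -1]]}}

```text
time_s: 11.02
eef_pos: [564.1, -104.5, 186.1]
orientation: [[-0.981, -0.194, -0.003], [-0.194, 0.981, -0.002], [0.003, -0.001, -1.0]]
wrist_force: [-6.3, -5.5, 2.1]
grip_width: -0.003
gripper_force: 3.5
```

Call:
{"fn": "step_arm", "kwargs": {"rows": [[0.1, 0.02, 0, 0, 0, 0, -1], [0.2, 0.04, 0, 0, 0, 0, -1], [0.2, 0.04, 0, 0, 0, 0, -1]]}}

```text
time_s: 11.27
eef_pos: [565.7, -104.2, 186.1]
orientation: [[-0.981, -0.194, -0.004], [-0.194, 0.981, -0.002], [0.004, -0.002, -1.0]]
wrist_force: [-7.2, -6.7, 1.2]
grip_width: -0.001
gripper_force: 3.8
```

Call:
{"fn": "step_arm", "kwargs": {"rows": [[0.1, 0.02, 0, 0, 0, 0, -1], [0.2, 0.04, 0, 0, 0, 0, -1], [0.2, 0.04, 0, 0, 0, 0, -1]]}}

```text
time_s: 11.52
eef_pos: [566.3, -104.1, 186.1]
orientation: [[-0.981, -0.195, -0.007], [-0.195, 0.981, -0.003], [0.007, -0.002, -1.0]]
wrist_force: [-10.7, -6.9, 3.4]
grip_width: 0.001
gripper_force: 5.5
```

The right lever shows the same force jump and halt, so it's on its stop. I'll hold, release and back off clear.

Call:
{"fn": "step_arm", "kwargs": {"rows": [[0, 0, 0, 0, 0, 0, -1], [0, 0, 0, 0, 0, 0, -1], [0, 0, 0, 0, 0, 0, -1], [0, 0, 0, 0, 0, 0, -1], [0, 0, 0, 0, 0, 0, -1], [0, 0, 0, 0, 0, 0, -1], [0, 0, 0, 0, 0, 0, -1], [0, 0, 0, 0, 0, 0, -1], [0, 0, 0, 0, 0, 0, -1], [0, 0, 0, 0, 0, 0, -1], [0, 0, 0, 0, 0, 0, -1], [0, 0, 0, 0, 0, 0, -1]]}}

```text
time_s: 12.52
eef_pos: [566.3, -104.1, 186.1]
orientation: [[-0.981, -0.194, -0.006], [-0.194, 0.981, -0.003], [0.007, -0.001, -1.0]]
wrist_force: [-10.1, -6.4, 4.1]
grip_width: -0.005
gripper_force: 5.4
```

Call:
{"fn": "step_arm", "kwargs": {"rows": [[-0.6, -0.1, 0, 0, 0, 0, -1], [-1.2, -0.2, 0, 0, 0, 0, -1], [-1.8, -0.35, 0, 0, 0, 0, -1], [-2.4, -0.5, 0, 0, 0, 0, -1], [-3, -0.6, 0, 0, 0, 0, -1], [-3.6, -0.7, 0, 0, 0, 0, -1], [-4.5, -0.9, 0, 0, 0, 0, -1], [-6, -1.2, 0, 0, 0, 0, -1], [-7.5, -1.5, 0, 0, 0, 0, -1], [-9, -1.8, 0, 0, 0, 0, -1], [-10, -2, 0, 0, 0, 0, -1], [-10, -2, 0, 0, 0, 0, -1]]}}

```text
time_s: 13.52
eef_pos: [467.9, -123.0, 186.8]
orientation: [[-0.981, -0.193, 0.001], [-0.193, 0.981, -0.001], [-0.001, -0.001, -1.0]]
wrist_force: [0.1, 0.8, -0.4]
grip_width: 0.003
gripper_force: 0.0
```

Call:
{"fn": "step_arm", "kwargs": {"rows": [[0, 0, 3, 0, 0, 0, -1], [0, 0, 6, 0, 0, 0, -1], [0, 0, 6, 0, 0, 0, -1], [0, 0, 6, 0, 0, 0, -1], [0, 0, 6, 0, 0, 0, -1], [0, 0, 6, 0, 0, 0, -1]]}}

```text
time_s: 14.02
eef_pos: [468.8, -122.3, 245.3]
orientation: [[-0.981, -0.194, -0.002], [-0.194, 0.981, 0.001], [0.001, 0.001, -1.0]]
wrist_force: [0.7, -0.1, -0.0]
grip_width: 0.0
gripper_force: 0.0
```

Run:
```python
from h import *
o=observe(); print(o["time_s"],o["eef_pos"].round(1),o["wrist_force"])
a=[get_image("scene")[100:400,160:560,::-1],get_image("side")[100:400,150:550,::-1]]
cv2.imwrite("pics/p6.png",np.hstack(a))
```

```text
14.0167 [ 468.8 -122.3  245.3] [ 0.65442883 -0.10302218 -0.03328059]
```

View pics/p6.png

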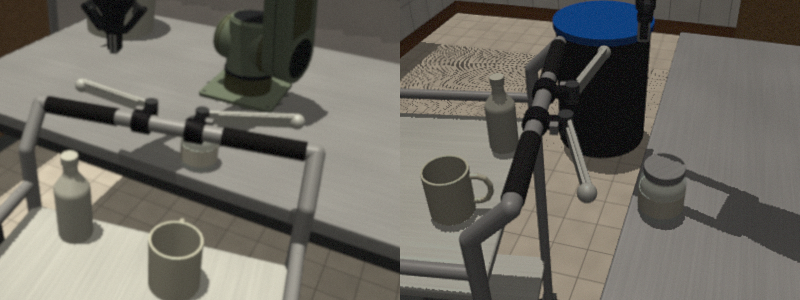

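Both levers are out (balls at (81,85) and (297,119) in the left half, as at the start). The mug, bottle and jar haven't moved, and the arm is clear.

```bash
python3 -c "from workcell import hand_in; print(hand_in())"
```

```text
the job is handed in; nothing more can be done
None
```

I pressed the left and then the right brake lever to its stop, held each for about a second and let it spring out; the job is handed in with the arm clear and the mug, bottle and jar where they stood, but `hand_in()` returned no verdict.

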